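# Lock the sun-study turntable at noon with its pin

### The arm

A 7-joint arm with a two-finger parallel gripper is mounted at the origin on the work surface; the furniture and walls round the work are solid. World frame = base frame: x ahead of the robot, y to its left, z up, the work surface at z = 0. Lengths are in m, angles in rad, forces in N, time in s.
With the tool pointing down it reaches from about 0.425 to 0.8 m from the base axis. Payload 8.3 kg.
Tool frame: the origin (TCP) lies where the fingers leave the gripper's body, on its centre line; the fingertips stand 73 mm ahead of it and the grasp point (between the pads) lies 54 mm ahead of it (env.tip_reach is the distance from the TCP to the fingertips, in m); z points along the fingers, y is the line along which they close (so a half turn about z gives the same grasp; the last joint's range is limited). The gripper opens to 85 mm and grips with 20 to 120 N. Pads are 22 mm wide; open, the fingers measure 114 mm over their backs; the gripper's body (76 mm by 85 mm) begins 54 mm behind the grasp point. The pads swing forward as they close: fully open they stand 13 mm farther back than shut.
Start: joints at [-1.259, 0.383, 0.016, 1.37, -0.006, 1.388, -0.046], TCP at [0.229, 0.582, 0.304] pointing down, gripper open.
Joint ranges: [-2.95, 2.95], [-0.25, 2.06], [-1.52, 1.56], [0.18, 2.33], [-1.44, 4.58], [0.02, 2.06], [-3.01, 3.01]. Speed limits (rad/s): [2.39, 2.39, 3.01, 3.01, 3.14, 3.14, 3.14].

### API

Orientations are given as a unit quaternion [x, y, z, w].
In Python, from plant import status, cams, env gives the robot as it stands.
- The arm moves only by the tool move_arm, never from a script. Its argument "steps" is a list that holds one entry, the list of rows, each a list of 7 numbers: the shift along the tool's x, y, z in m, then the turn, a rotation vector about the tool's x, y, z in degrees, then the closure, from -1 (fully open) to 1 (shut). A call has 1 to 8 rows; each row shifts and turns the commanded pose from where the row before left it, along the tool's axes as they then stand; what a row does not reach is not made up. A row lasts 1/12 s, in which the tool goes at most 41.7 mm and 7.16 degrees, less where a joint would pass 70% of its speed; a pose out of reach is approached as far as the arm can. A call with a gripper value outside its range is refused whole. The fingers move at their own pace and stop on an object; "squeeze" is the grip in N (left out, the last holds). Time passes only in rows, so rows that do not move let the fingers close. It gives the time, the measured TCP pose, the force, the opening and the grip force at its end, in the units of the state.
- status.sense(): the state, without advancing time (a new reading comes with each control period).
- cams.snapshot(name): name is "scene" or "top" or "wrist"; returns a dict with "frame" (480x640x3 uint8, red, green, blue), "fx", "fy", "cx", "cy" (pixels), "R" (3x3) and "t" (3): a world point X has camera coordinates R X + t. Camera axes: x right, y down, z forward; pixel columns grow to the right and rows downward; lengths in m; the calibration is good to about 2 mm. A picture is of the moment at which its call begins. There is no depth.
- env.hand_in(): hands the job in; it is judged then, once.
The state is a dict: "clock": time; "joints": joint angles; "qd": joint speeds; "tau": joint torques, N m; "ee_pos": TCP position; "tool_rot": TCP orientation; "ft_force": force on the tool from outside, world axes, zero at the start; "wrist_torque": the same for the moment, N m; "opening": opening from 0.0 (shut) to 1.0 (fully open); "finger_force": force on a finger pad.
Only numpy, scipy, OpenCV 4.12 (cv2) and the standard library are available. Lean on these libraries where they do the work, as an engineer would, in place of code of your own. Each camera call takes 0.05 s, during which the arm holds its last target. There are 200 camera calls.

### The job

Set the sloping sun-study stage to noon: swing its turntable round by the black knob until the aluminium tongue is fully home in the dark steel fork, then take the red-headed locking pin out of the drilled timber block and push it through fork and tongue until its steel collar sits down on the fork, and let go. Keep off the little massing model on the turntable, and leave the awl, the spectacles, the tape roll and the balsa bundle where they are.

Things in the scene. Friction and masses are not known exactly. Their poses are not given: they have to be found in the camera images.
- sun_stage: Fixed plywood stage, foot 150 x 142 mm, with a bed of 158 x 166 mm sloping at 35 degrees: its low edge (about 45 mm high) is toward the stage's -x, the high edge (about 145 mm) toward +x. Origin on the desk under the turntable's axis (the foot's centre is 11 mm toward +x); z up. The low edge, with the fork, faces the robot's left (world +y), within 0.3 rad.
- bed_axis (a point): Point where the turntable's axis meets the bed's upper face, 95 mm above the stage's origin. Its axes are the bed's: x' up the slope, y' = stage y, z' square out of the bed (stage z leaning 35 degrees to stage -x). A wooden turntable, radius 75 mm, upper face at z' = 14 mm, turns on z'. The tower and timber block glued on it reach z' = 73 and 37 mm.
- turntable (a joint): Turning angle, rad: 0 = hard stop, the 28 x 8 mm aluminium tongue on the rim is home in the fork and its own 12 mm hole lines up with the fork's holes. Grows to 1.2 as the tongue swings clockwise, seen from above the bed, out of the fork's open side; turn counter-clockwise to close. Stays where it is left; needs 1 to 2 N at the knob.
- turn_knob (a point): On the axis of the black turning knob, 20 mm above the turntable's face. Knob 21 mm across, 34 mm high, square to the turntable, so tilted 35 degrees with it; 63 mm from the turntable's axis. When home it is 60 degrees from x' toward -y' (high edge, robot's side); when open, farther round toward the low edge. z is the knob's axis, away from the bed; x, y turn with the turntable.
- fork_hole (a point): Centre of the 12 mm hole's mouth in the upper face of the fork, where the pin's collar must sit; 88 mm down the slope from bed_axis, 24 mm above the bed. Axes as bed_axis; the pin goes in along -z'. The steel fork (34 mm in x', tines 32 mm in y') is fixed, open to +y', closed at -y'; upper tine 9 mm, gap 10 mm, lower tine 11 mm, all drilled through, free below.
- lock_pin: Loose steel pin, 60 g: shank 10 mm thick, 42 mm long, the last 10 mm tapering to a 4 mm nose; collar 24 mm across, 4 mm thick; red ribbed round grip, 20 mm across, from 4 to 33 mm above the collar's underside. Origin at the centre of the collar's underside, z toward the grip. Starts upright in one of the block's two outer holes, collar on the block's top.
- pin_block: Fixed timber block, 46 x 104 x 50 mm high, origin in the centre of its underside, long side along its y. Two 12 mm holes, 46 mm deep, at y = -30 and +30 mm, hold the pin and the awl, either way round; a small hole between is empty.
- awl: Loose awl with dark wooden pear-shaped handle (23 mm across, 42 mm above the block) and brass ferrule, standing in the block's other outer hole; leave it there. Origin where its ferrule rests on the block, z up.
- spectacles: Reading spectacles lying open, 146 x 133 x 41 mm; origin at the centre of the underside. Leave alone.
- masking_tape: Roll of masking tape lying flat, 100 mm across, 25 mm high; origin at the centre of its underside. Leave alone.
- balsa_bundle: Bundle of balsa strips, 34 x 218 x 12 mm; origin at the centre of its underside. Leave alone.
- model_tower: The blue foam tower glued on the turntable, 44 x 44 x 58 mm, origin at the centre of its underside. Do not press on it.
- model_hall: The low timber block glued on the turntable, 30 x 50 x 22 mm, origin at the centre of its underside. Do not press on it.

How it is judged:
By the outcome, as a careful person would: the job done as asked, in the order asked, and still so for the second after the job is handed in, with the robot touching nothing.
It also fails if it takes over 54 s, if anything falls off the work surface, if the arm or the gripper's body presses on something with over 40 N, if the wrist force passes 120 N, or if a joint passes its speed limit or range.

## Working session

There is one attempt and no reset: what is moved stays moved. The work goes in short steps, Python scripts to look and compute and a tool call to move; the robot and the scene stay as the last step left them, time stands still between calls to the robot, and variables do not carry over. Pictures are saved under pics/ and viewed, at most 15 in all, crops included, and the job is handed in when it is done.

Besides the shell and the picture viewer there is one more tool, called after "Call:" as a command line: name --argument value ..., lists and objects as JSON in quotes. move_arm: Moves the arm, as the interface text tells. Its arguments: {"type":"object","properties":{"steps":{"type":"array","items":{"type":"array","items":{"type":"array","items":{"type":"number"}}}},"squeeze":{"type":"number"}},"required":["steps"]}

```bash
ls; mkdir -p pics
python3 - <<'E'
from plant import status,cams,env
import cv2,numpy as np,pickle
print(status.sense(), env.tip_reach)
d={}
for n in ["scene","top","wrist"]:
    s=cams.snapshot(n); d[n]=s
    cv2.imwrite(f"pics/{n}0.png",s["frame"][:,:,::-1])
    print(n,s["fx"],s["cx"],s["cy"],(-s["R"].T@s["t"]).round(3),s["R"].round(3).tolist())
pickle.dump(d,open("d0.pkl","wb"))
E
```

```text
pics
{'clock': 0.0, 'joints': array([-1.25890977,  0.38424314,  0.01641403,  1.37111737, -0.00630237,
        1.38822054, -0.04649172]), 'qd': array([-1.48506217e-03, -3.84449952e-05,  4.80872963e-04,  1.39778901e-04,
        1.76537230e-03,  5.64151732e-04,  5.10564977e-04]), 'tau': array([ 1.82173312e-04, -6.27583194e+01,  8.44217632e-01, -3.71840215e+01,
        1.64009520e-02,  1.40090685e-02, -4.13178952e-05]), 'ee_pos': array([0.22865125, 0.5812944 , 0.30289261]), 'tool_rot': array([ 1.86281329e-01,  9.82495968e-01, -9.56423496e-04, -1.57208855e-04]), 'ft_force': array([-0.4971152 ,  0.21638638, -0.79879312]), 'wrist_torque': array([-0.00376756, -0.02805309, -0.03403697]), 'finger_force': 0.0, 'opening': 0.9953859695286184} 0.0726
scene 601.2451366925413 327.2394718893367 239.84931802634114 [0.049 1.095 0.664] [[-0.91, -0.414, 0.005], [-0.192, 0.413, -0.89], [0.367, -0.811, -0.455]]
top 570.9399930701144 328.5220037041127 234.118830879777 [0.377 0.055 1.45 ] [[0.011, -1.0, -0.006], [-0.994, -0.011, -0.112], [0.111, 0.007, -0.994]]
wrist 426.05638305993216 320.9596369191618 240.1369564575545 [0.153 0.611 0.374] [[0.367, 0.93, -0.002], [0.883, -0.347, 0.315], [0.293, -0.117, -0.949]]
```

View pics/scene0.png

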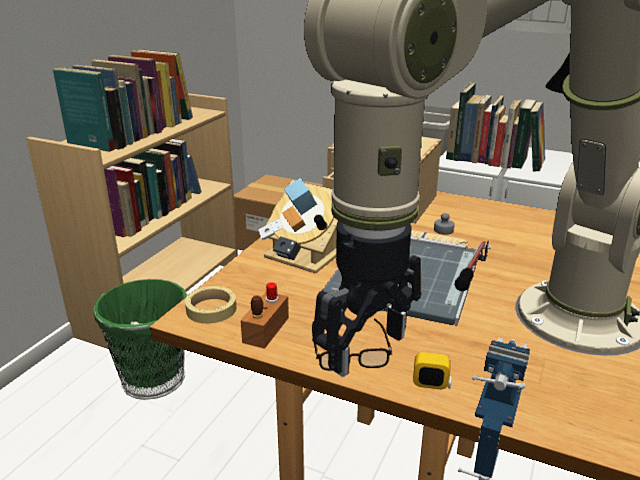

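View pics/top0.png

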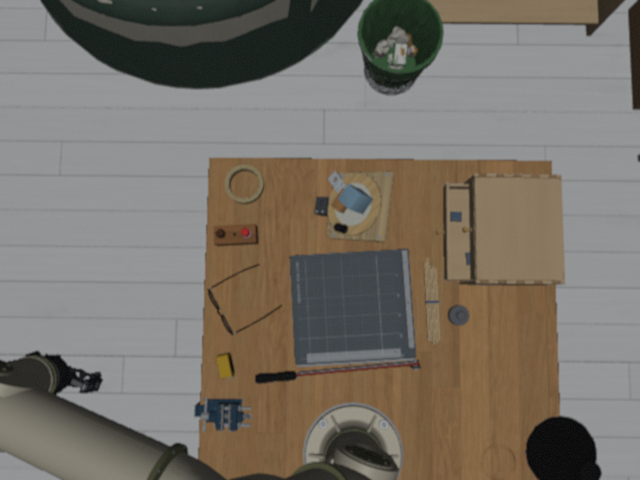

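The scene view shows the stage (~300,225), the pin with its red head (~272,291) and the awl (~256,305). In the top view the stage is at ~(355,205), the fork at (321,206), the knob at (341,228) and the pin at (246,232). I'll enlarge both.

Run:
```python
import cv2,numpy as np,pickle
d=pickle.load(open("d0.pkl","rb"))
a=d["top"]["frame"][160:260,205:405,::-1]; b=d["scene"]["frame"][165:355,180:350,::-1]
A=cv2.resize(a,None,fx=4,fy=4,interpolation=cv2.INTER_CUBIC)
B=cv2.resize(b[:110,50:],None,fx=5,fy=5,interpolation=cv2.INTER_CUBIC)
cv2.imwrite("pics/topc.png",A);cv2.imwrite("pics/scc.png",B)
```

```text
(no output)
```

View pics/topc.png

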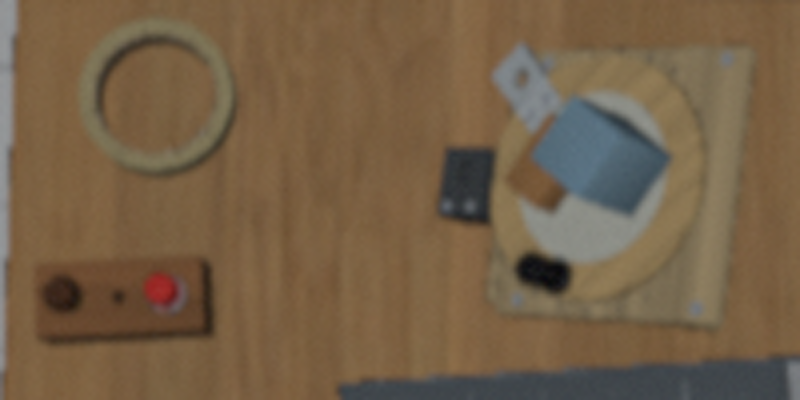

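View pics/scc.png

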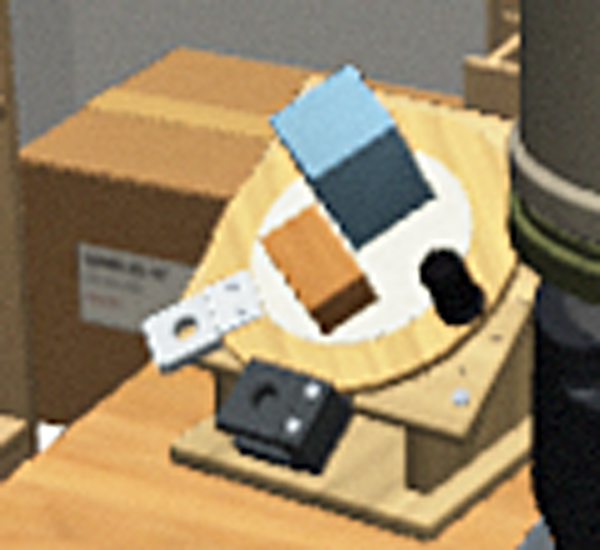

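Scene view: fork hole ≈(283.2,244.0), tongue hole ≈(267.4,230.2), knob ≈(320,222). Top view: tongue hole ≈(335,179), knob ≈(341,228), red head ≈(245,232). Next I'll turn these pixels into positions.

```bash
cat > h.py <<'E'
import numpy as np,cv2,pickle
from scipy.spatial.transform import Rotation as Rn
def ray(s,u,v):
    c=-s["R"].T@s["t"]; w=s["R"].T@np.array([(u-s["cx"])/s["fx"],(v-s["cy"])/s["fy"],1]); return c,w/np.linalg.norm(w)
def plane(s,u,v,z):
    c,w=ray(s,u,v); return c+w*(z-c[2])/w[2]
def tri(*r):
    A=sum(np.eye(3)-np.outer(w,w) for c,w in r); b=sum((np.eye(3)-np.outer(w,w))@c for c,w in r)
    p=np.linalg.solve(A,b); return p,[np.linalg.norm(np.cross(p-c,w)) for c,w in r]
def proj(s,X):
    q=s["R"]@X+s["t"]; return s["fx"]*q[0]/q[2]+s["cx"],s["fy"]*q[1]/q[2]+s["cy"]
def blob(m):
    n,l,st,c=cv2.connectedComponentsWithStats(m.astype(np.uint8)); return [(int(st[i,4]),c[i].round(1).tolist(),st[i,:4].tolist()) for i in range(1,n) if st[i,4]>15]
E
python3 - <<'E'
from h import *
d=pickle.load(open("d0.pkl","rb")); S,T=d["scene"],d["top"]
print("fork",plane(S,283.2,244,.0642))
print("fork top-face dark centre",plane(T,205+466/4,160+184/4,.0642))
print("tongue",tri(ray(S,267.4,230.2),ray(T,335,179)))
c=lambda x,y:(205+x/4,160+y/4)
for n,p,z in [("hi+y",(752,48),.14),("hi-y",(718,325),.14),("lo-y",(490,312),.05)]: print(n,plane(T,*c(*p),z))
for k,s in d.items():
    f=s["frame"].astype(int); print(k,"red",blob((f[...,0]>150)&(f[...,1]<60)&(f[...,2]<60)))
h=[]
for s,r in ((S,(200,240,305,335)),(T,(218,240,330,352))):
    f=s["frame"][r[0]:r[1],r[2]:r[3]].max(2); ys,xs=np.where(f<40); h.append((xs.mean()+r[2],ys.mean()+r[0])); print(h[-1],len(xs))
print("knob",tri(ray(S,*h[0]),ray(T,*h[1])))
E
```

```text
fork [0.61040491 0.08506172 0.0642    ]
fork top-face dark centre [0.60135812 0.08333256 0.0642    ]
tongue (array([0.66813952, 0.0510047 , 0.07017111]), [np.float64(0.00029257361219405724), np.float64(0.00029257361219403995)])
hi+y [ 0.67110633 -0.08415042  0.14      ]
hi-y [ 0.50840398 -0.06437302  0.14      ]
lo-y [0.52400908 0.06782261 0.05      ]
scene red [(40, [271.1, 285.0], [267, 283, 9, 5])]
top red []
wrist red []
(np.float64(321.3181818181818), np.float64(220.92424242424244)) 132
(np.float64(340.530303030303), np.float64(227.77272727272728)) 66
knob (array([0.54208159, 0.03680543, 0.11226695]), [np.float64(4.000749402417338e-05), np.float64(4.000749402412708e-05)])
```

View pics/wrist0.png

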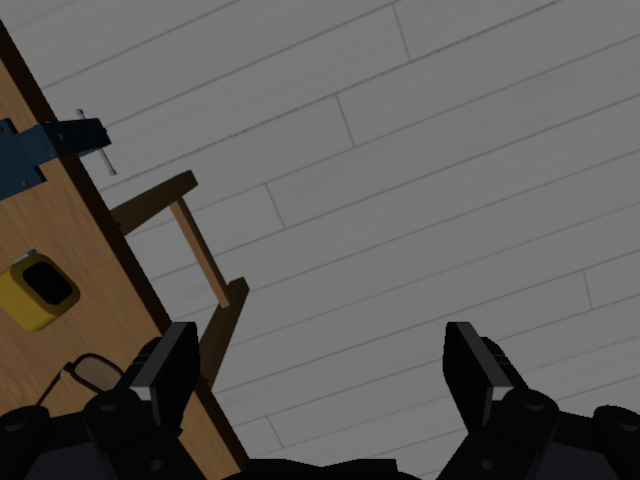

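The wrist view shows only desk edge and floor, nothing useful yet. The measurements agree with each other: stage axis ≈(0.600, 0.000), y' heading ≈ −6.9°, turntable angle ≈ 0.77 rad. Next I'll move toward the stage, turn the tool and close the fingers.

Call:
move_arm --steps '[[[-0.035, -0.016, 0, 0, 0, 0, -1], [-0.035, -0.016, 0, 0, 0, 0, -1], [-0.035, -0.016, 0, 0, 0, 0, -1], [-0.035, -0.016, 0, 0, 0, 0, -1], [-0.035, -0.016, 0, 0, 0, 0, -1], [-0.035, -0.016, 0, 0, 0, 0, -1], [-0.035, -0.016, 0, 0, 0, 0, -1], [-0.035, -0.016, 0, 0, 0, 0, -1]]]'

```text
clock: 0.82
ee_pos: [0.4434, 0.3583, 0.3038]
tool_rot: [0.186, 0.983, -0.0, -0.0]
ft_force: [0.5, 0.4, -0.1]
opening: 1.001
finger_force: 0.0
```

Call:
move_arm --steps '[[[-0.035, -0.016, 0, 0, 0, 0, -1], [-0.035, -0.016, 0, 0, 0, 0, -1], [-0.035, -0.016, 0, 0, 0, 0, -1], [-0.035, -0.016, 0, 0, 0, 0, -1], [0, 0, 0, 0, 0, 7, -1], [0, 0, 0, 0, 0, 7, -1], [0, 0, 0, 0, 0, 7, -1], [0, 0, 0, 0, 0, 7, -1]]]'

```text
clock: 1.48
ee_pos: [0.5494, 0.2488, 0.3034]
tool_rot: [0.422, 0.907, -0.0, -0.0]
ft_force: [-0.2, -0.4, 0.2]
opening: 1.0
finger_force: 0.0
```

Call:
move_arm --steps '[[[0, 0, 0, 0, 0, 7, -1], [0, 0, 0, 0, 0, 7, -1], [0, 0, 0, 0, 0, 7, -1], [0, 0, 0, 0, 0, 7, -1], [0, 0, 0, 0, 0, 7, -1], [0, 0, 0, 0, 0, 7, -1], [0, 0, 0, 0, 0, 5.4, -1], [0, 0, 0, 0, 0, 0, -1]]]'

```text
clock: 2.15
ee_pos: [0.5491, 0.2493, 0.3035]
tool_rot: [0.75, 0.662, -0.0, -0.0]
ft_force: [0.4, -0.3, 0.7]
opening: 1.003
finger_force: 0.0
```

Run:
```python
from plant import status,cams,env
from h import *
s=status.sense(); print(s["clock"],s["joints"].round(2),s["ee_pos"].round(4)); print(Rn.from_quat(s["tool_rot"]).as_matrix().round(3))
w=cams.snapshot("wrist"); pickle.dump(w,open("w1.pkl","wb")); cv2.imwrite("pics/w1.png",w["frame"][:,:,::-1])
```

```text
2.15 [-0.82  0.35  0.46  1.45 -0.16  1.37 -0.48] [0.5491 0.2493 0.3035]
[[ 0.124  0.992 -0.001]
 [ 0.992 -0.124 -0.   ]
 [-0.001 -0.001 -1.   ]]
```

View pics/w1.png

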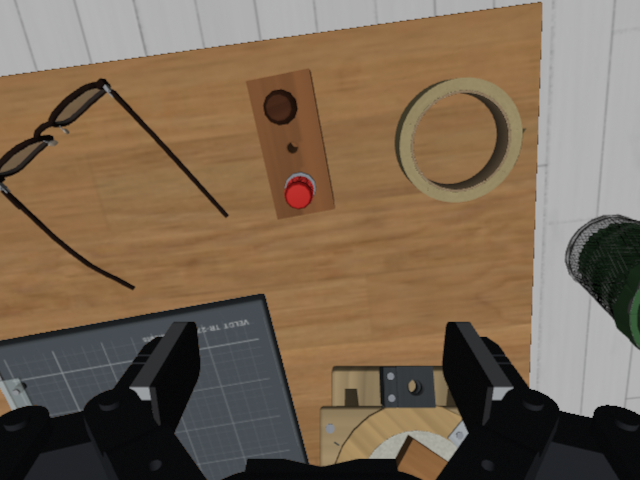

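The wrist view shows the pin's red head at ≈(298,192), the awl at (280,107), the fork with its hole at ≈(414,388) and the tape at (460,140). Now to measure from it.

Run:
```python
from h import *
w=pickle.load(open("w1.pkl","rb")); f=w["frame"].astype(int)
m=(f[...,0]>110)&(f[...,1]<60)&(f[...,2]<60); print(blob(m))
# bright top disc
m2=(f[...,0]>200)&(f[...,1]<70); print(blob(m2))
print("R",w["R"].round(3).tolist(), -w["R"].T@w["t"])
g=f[360:412,375:445].mean(2)
mm=((g<60)).astype(np.uint8); print(blob(mm))
hol=f[378:398,402:428]; print(hol.mean(2).astype(int)[::2])
print("fork",plane(w,414,388,.0642))
c=cv2.resize(w["frame"][360:412,375:445,::-1].copy(),None,fx=6,fy=6,interpolation=cv2.INTER_CUBIC)
p=cv2.resize(w["frame"][160:220,260:340,::-1].copy(),None,fx=5.2,fy=5.2,interpolation=cv2.INTER_CUBIC)
o=np.zeros((630,420,3),np.uint8); o[:312,:420]=c; o[312:312+p.shape[0],:p.shape[1]]=p
cv2.imwrite("pics/w1c.png",o[:600])
for v in (190,194,198): print(plane(w,298.5,v,.083))
```

```text
[(40, [292.9, 180.2], [287, 177, 12, 10]), (49, [306.6, 181.7], [300, 177, 13, 13]), (513, [297.5, 195.6], [284, 183, 29, 26])]
[]
R [[0.992, -0.125, -0.001], [-0.118, -0.941, 0.317], [-0.041, -0.314, -0.949]] [0.55962667 0.32954455 0.37470104]
[(2104, [32.9, 25.4], [0, 0, 70, 50])]
[[ 55  55  56  57  56  57  57  56  55  56  56  56  56  58  58  57  57  57
   57  57  56  56  56  57  56  56]
 [ 56  56  57  56  56  56  57  56  63  90 102  81  53  49  50  49  50  54
   56  57  57  56  56  56  56  57]
 [ 55  55  56  57  56  55  58  86 113 123 123 122  92  42  42  52  52  41
   44  54  57  56  56  57  56  56]
 [ 56  55  56  56  55  52  83 113 121 122 123 122 120  85  24  40  52  51
   37  35  49  54  55  56  56  56]
 [ 55  55  56  57  54  47  81 113 122 122 123 122 120  84  19  29  44  53
   40  21  39  49  53  55  56  56]
 [ 56  56  56  57  56  48  65 104 122 122 123 122 101  55  16  30  44  51
   37  17  35  46  51  56  55  56]
 [ 57  55  56  57  57  53  43  81 114 123 114  84  39  16  27  40  48  38
   20  27  37  44  52  57  56  56]
 [ 55  55  55  57  56  56  53  44  42  35  20  22  26  30  40  39  23  22
   29  34  41  51  55  57  56  55]
 [ 56  55  55  57  57  56  57  55  52  42  33  27  25  23  24  27  28  33
   41  49  55  56  56  57  56  55]
 [ 56  55  56  57  56  56  56  56  55  55  55  55  52  52  53  53  56  57
   56  55  56  57  57  56  56  56]]
fork [0.60961811 0.08234017 0.0642    ]
[0.53618537 0.27132347 0.083     ]
[0.53578646 0.2685245  0.083     ]
[0.53538513 0.26570854 0.083     ]
```

View pics/w1c.png

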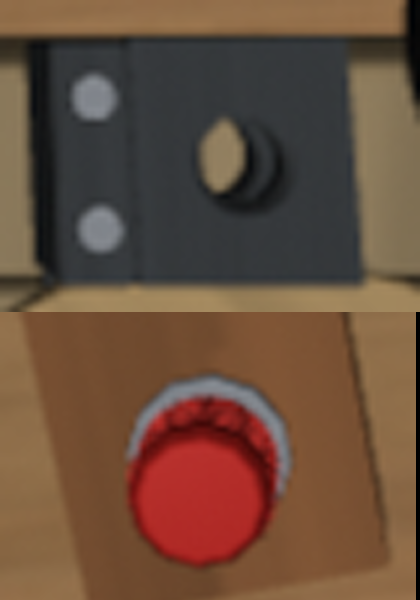

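Fork hole ≈(415.3,387.3) → world (0.6105,0.084). Pin top ≈(298.7,195.6) → (0.536,0.267). Yaw −7.1° confirmed. Next: tilt 35°, close the fingers and approach below the knob.

Call:
move_arm --steps '[[[0, 0, 0, 0, -7, 0, 1], [0, 0, 0, 0, -7, 0, 1], [0, 0, 0, 0, -7, 0, 1], [0, 0, 0, 0, -7, 0, 1], [0, 0, 0, 0, -7, 0, 1], [-0.007, 0.004, 0.03, 0, 0, 0, 1], [-0.007, 0.004, 0.03, 0, 0, 0, 1], [-0.007, 0.004, 0.03, 0, 0, 0, 1]]]'

```text
clock: 2.87
ee_pos: [0.553, 0.1797, 0.2404]
tool_rot: [0.711, 0.635, -0.226, 0.2]
ft_force: [0.5, 0.1, 0.0]
opening: -0.002
finger_force: 0.0
```

Call:
move_arm --steps '[[[-0.007, 0.005, 0.03, 0, 0, 0, 1], [0, 0, 0.02, 0, 0, 0, 1], [0, 0, 0.015, 0, 0, 0, 1], [0, 0, 0, 0, 0, 0, 1]]]'

```text
clock: 3.2
ee_pos: [0.5515, 0.1334, 0.1906]
tool_rot: [0.713, 0.633, -0.228, 0.198]
ft_force: [-1.5, -0.8, 0.2]
opening: 0.001
finger_force: 0.0
```

```bash
cat >> h.py <<'E'
O=np.array([.5999,-.0011,.095]); a=np.deg2rad(-97.1); xs=np.array([np.cos(a),np.sin(a),0]); zz=np.array([0,0,1.])
C,Sn=np.cos(np.deg2rad(35)),np.sin(np.deg2rad(35))
XB=xs*C+zz*Sn; ZB=-xs*Sn+zz*C; YB=np.cross(ZB,XB); B=np.array([XB,YB,ZB])
bed=lambda X:B@(np.asarray(X)-O)
unbed=lambda b:O+B.T@np.asarray(b)
def bplane(s,u,v,zb):
    c,w=ray(s,u,v); return bed(c)+B@w*((zb-bed(c)[2])/(B@w)[2])
def rep(s):
    R=Rn.from_quat(s["tool_rot"]).as_matrix(); print(round(s["clock"],2),s["joints"].round(2),"ee",s["ee_pos"].round(4),"bed mm",(bed(s["ee_pos"])*1e3).round(1)); print("tool axes in bed",(B@R).round(3).tolist(),"F bed",(B@s["ft_force"]).round(1),"open",round(s["opening"],3))
E
python3 - <<'E'
from plant import status,cams,env
from h import *
rep(status.sense())
w=cams.snapshot("wrist"); pickle.dump(w,open("w2.pkl","wb")); cv2.imwrite("pics/w2.png",w["frame"][:,:,::-1])
print(proj(w,unbed([-.088,0,.024])))
E
```

```text
3.2 [-0.9   0.6   0.53  1.53  0.23  1.41 -0.59] ee [0.5515 0.1334 0.1906] bed mm [-49.6 -64.6 151.4]
tool axes in bed [[-1.0, -0.006, 0.003], [-0.006, 1.0, -0.003], [-0.003, -0.003, -1.0]] F bed [ 0.9 -1.4 -0.4] open 0.001
(np.float64(458.8341339506349), np.float64(191.65155620910704))
```

View pics/w2.png

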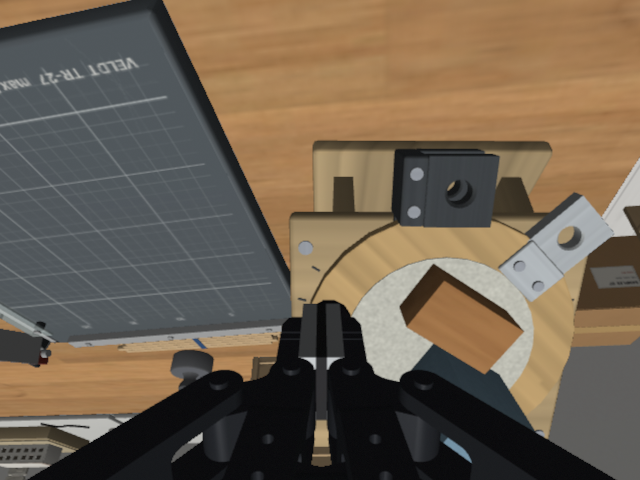

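The fork hole shows at (459,191), within 1 px of the prediction. The hall's near corner (403,300) is well clear of the closed fingers (322,330). Next I'll descend and push the knob uphill.

Call:
move_arm --steps '[[[0, 0, 0.03, 0, 0, 0, 1], [0, 0, 0.026, 0, 0, 0, 1], [-0.006, 0, 0, 0, 0, 0, 1], [-0.006, 0, 0, 0, 0, 0, 1], [-0.006, 0, 0, 0, 0, 0, 1], [-0.006, 0, 0, 0, 0, 0, 1], [-0.006, 0.001, 0, 0, 0, 0, 1], [-0.006, 0.001, 0, 0, 0, 0, 1]]]'

```text
clock: 3.92
ee_pos: [0.548, 0.0753, 0.1691]
tool_rot: [0.713, 0.633, -0.224, 0.2]
ft_force: [-0.3, 2.4, -0.0]
opening: -0.001
finger_force: 0.9
```

Call:
move_arm --steps '[[[-0.005, 0.001, 0, 0, 0, 0, 1], [-0.005, 0.001, 0, 0, 0, 0, 1], [-0.004, 0.001, 0, 0, 0, 0, 1], [-0.003, 0.001, 0, 0, 0, 0, 1], [0, 0, 0, 0, 0, 0, 1]]]'

```text
clock: 4.33
ee_pos: [0.55, 0.0594, 0.1781]
tool_rot: [0.714, 0.632, -0.225, 0.2]
ft_force: [0.3, -0.1, -0.2]
opening: -0.0
finger_force: 0.0
```

Run:
```python
from plant import status,cams,env
from h import *
rep(status.sense())
w=cams.snapshot("scene"); pickle.dump(w,open("s3.pkl","wb"))
x=cams.snapshot("wrist"); pickle.dump(x,open("w3.pkl","wb"))
print(proj(x,unbed([-.088,0,.024])))
a=cv2.resize(w["frame"][190:270,240:340],None,fx=4,fy=4,interpolation=cv2.INTER_CUBIC)
b=cv2.resize(x["frame"],(400,300))
o=np.zeros((620,400,3),np.uint8); o[:320]=a;o[320:]=b; cv2.imwrite("pics/m3.png",o[:600,:,::-1])
```

```text
4.33 [-0.84  0.55  0.57  1.64  0.28  1.3  -0.54] ee [0.55   0.0594 0.1781] bed mm [  3.5 -57.   99. ]
tool axes in bed [[-1.0, -0.002, 0.0], [-0.002, 1.0, 0.002], [-0.0, 0.002, -1.0]] F bed [-0.1  0.3 -0.2] open -0.0
(np.float64(500.83026749969355), np.float64(62.28849529020226))
```

View pics/m3.png

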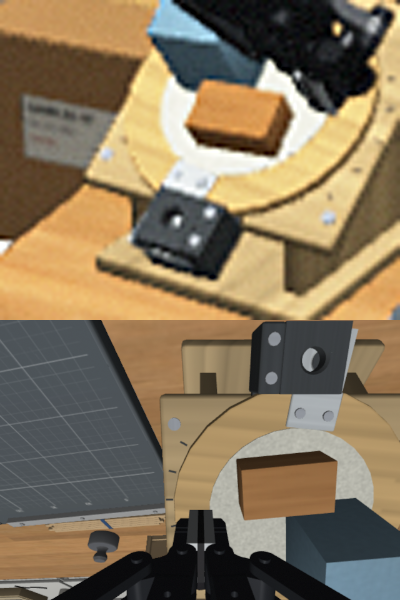

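The tongue is partly inside the fork, with its light metal visible in the hole and slightly out on the +y' side. I'll keep pushing until the force rises.

Call:
move_arm --steps '[[[-0.003, 0.0005, 0, 0, 0, 0, 1], [-0.003, 0.0005, 0, 0, 0, 0, 1], [-0.002, 0, 0, 0, 0, 0, 1], [0, 0, 0, 0, 0, 0, 1]]]'

```text
clock: 4.77
ee_pos: [0.5502, 0.0545, 0.1817]
tool_rot: [0.713, 0.633, -0.224, 0.199]
ft_force: [2.5, 3.7, -4.7]
opening: 0.002
finger_force: 3.0
```

Call:
move_arm --steps '[[[-0.002, 0, 0, 0, 0, 0, 1], [-0.002, 0, 0, 0, 0, 0, 1], [0, 0, 0, 0, 0, 0, 1]]]'

```text
clock: 5.02
ee_pos: [0.5499, 0.0543, 0.1822]
tool_rot: [0.713, 0.635, -0.223, 0.198]
ft_force: [7.2, 8.6, -18.8]
opening: 0.003
finger_force: 9.3
```

Run:
```python
from plant import status
from h import *
rep(status.sense())
```

```text
5.02 [-0.84  0.54  0.57  1.65  0.28  1.3  -0.53] ee [0.5499 0.0543 0.1822] bed mm [ 10.1 -56.5  99.4]
tool axes in bed [[-1.0, -0.008, -0.006], [-0.008, 1.0, 0.005], [0.006, 0.005, -1.0]] F bed [-18.5   6.1  -9.9] open 0.003
```

The hard stop is reached: x' = 10.1 mm as predicted, with force at 18 N. Next I'll back off, rise and check the fork.

Call:
move_arm --steps '[[[0.008, 0, 0, 0, 0, 0, 1], [0.01, -0.002, 0, 0, 0, 0, 1], [0.01, 0, -0.02, 0, 0, 0, 1], [0.02, 0.01, -0.03, 0, 0, 0, 1], [0.02, 0.01, -0.03, 0, 0, 0, 0.5], [0, 0, 0, 0, 0, 0, 0]]]'

```text
clock: 5.52
ee_pos: [0.5813, 0.1571, 0.2123]
tool_rot: [0.712, 0.636, -0.222, 0.2]
ft_force: [-0.3, 1.9, -0.4]
opening: 0.276
finger_force: 0.0
```

Run:
```python
from plant import status,cams
from h import *
rep(status.sense())
x=cams.snapshot("wrist"); pickle.dump(x,open("w4.pkl","wb"))
u,v=proj(x,unbed([-.088,0,.024])); print(u,v)
u,v=int(u),int(v)
cv2.imwrite("pics/m4.png",cv2.resize(x["frame"][max(0,v-60):v+60,u-70:u+70,::-1],None,fx=5,fy=5,interpolation=cv2.INTER_CUBIC)); print(max(0,v-60),u-70)
```

```text
5.52 [-0.88  0.64  0.53  1.4   0.22  1.48 -0.56] ee [0.5813 0.1571 0.2123] bed mm [-59.4 -38.  184.8]
tool axes in bed [[-1.0, -0.008, -0.004], [-0.008, 1.0, 0.009], [0.004, 0.009, -1.0]] F bed [-1.8 -0.6  0.8] open 0.276
386.7722403924081 197.96208968990004
137 316
```

View pics/m4.png

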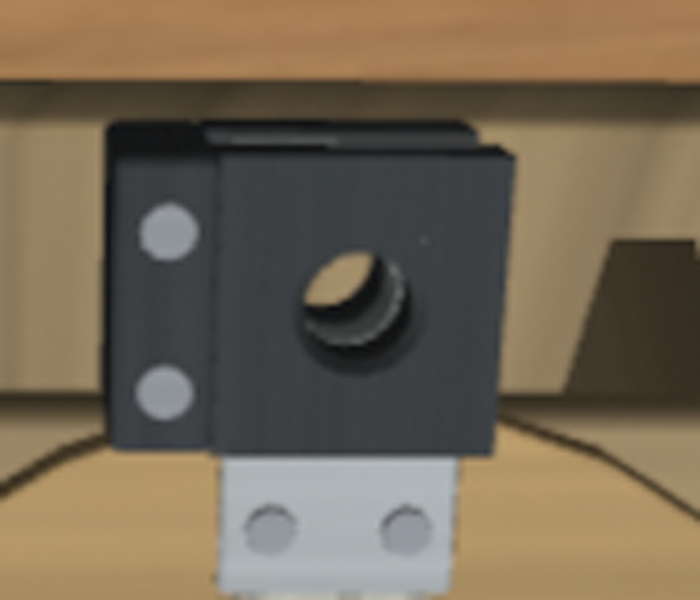

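The through-hole is clear: fork and tongue holes line up at ≈(387.4,198.8), under 1 px from the prediction. Next I'll go upright and over to the pin, with another measurement on the way.

Call:
move_arm --steps '[[[0, 0, -0.02, 0, 7, 0, 0], [0, 0, -0.02, 0, 7, 0, 0], [0, 0, 0, 0, 7, 0, 0], [0, 0, 0, 0, 7, 0, 0], [0, 0, 0, 0, 7, 0, 0], [0.01, -0.02, 0, 0, 0, 0, 0], [0.01, -0.02, 0, 0, 0, 0, 0], [0.01, -0.018, 0, 0, 0, 0, 0]]]'

```text
clock: 6.23
ee_pos: [0.5271, 0.2045, 0.2445]
tool_rot: [0.75, 0.662, -0.001, -0.0]
ft_force: [-0.4, 1.0, 1.0]
opening: 0.496
finger_force: 0.0
```

Call:
move_arm --steps '[[[0, 0, 0, 0, 0, 0, 0], [0, 0, 0, 0, 0, 0, 0]]]'

```text
clock: 6.4
ee_pos: [0.527, 0.2067, 0.2446]
tool_rot: [0.748, 0.664, -0.001, -0.0]
ft_force: [-0.2, -0.7, -0.4]
opening: 0.499
finger_force: 0.0
```

Run:
```python
from plant import status,cams
from h import *
s=status.sense(); rep(s); R=Rn.from_quat(s["tool_rot"]).as_matrix(); print(R.round(3))
P=[]
for i in range(1):
  for n in ("wrist","scene"):
    x=cams.snapshot(n); pickle.dump(x,open(n+"5.pkl","wb")); f=x["frame"].astype(int)
    hsv=cv2.cvtColor(x["frame"],cv2.COLOR_RGB2HSV); m=((hsv[...,0]<6)|(hsv[...,0]>174))&(hsv[...,1]>180)&(hsv[...,2]>90)
    b=[q for q in blob(m)]; print(n,b, proj(x,np.array([.536,.267,.083])), proj(x,np.array([.536,.267,.054])))
x=pickle.load(open("wrist5.pkl","rb"))
g=x["frame"]; u,v=map(int,proj(x,np.array([.536,.267,.083])))
cv2.imwrite("pics/m5.png",cv2.resize(g[max(0,v-40):v+40,u-50:u+50,::-1],None,fx=6,fy=6,interpolation=cv2.INTER_CUBIC)); print(u-50,max(0,v-40))
```

```text
6.4 [-0.77  0.3   0.41  1.64 -0.13  1.23 -0.44] ee [0.527  0.2067 0.2446] bed mm [-75.7 -98.  235.7]
tool axes in bed [[-0.82, -0.005, -0.573], [-0.005, 1.0, -0.001], [0.573, 0.002, -0.82]] F bed [ 0.3 -0.2 -0.7] open 0.499
[[ 0.119  0.993 -0.001]
 [ 0.993 -0.119 -0.001]
 [-0.001 -0.001 -1.   ]]
wrist [(1087, [322.7, 135.6], [305, 116, 37, 39])] (np.float64(324.2595010481564), np.float64(137.39695529926433)) (np.float64(324.00126024767934), np.float64(133.11990751429627))
scene [(38, [179.8, 87.9], [178, 77, 5, 21]), (19, [485.9, 114.9], [483, 112, 8, 9]), (51, [496.2, 141.3], [493, 123, 8, 39]), (16, [480.9, 151.1], [479, 146, 6, 9]), (29, [496.4, 161.6], [490, 154, 11, 12]), (138, [271.4, 290.5], [266, 283, 11, 17])] (np.float64(271.8572475315645), np.float64(283.88519406419124)) (np.float64(272.433954981445), np.float64(297.13628314910466))
274 97
```

View pics/m5.png

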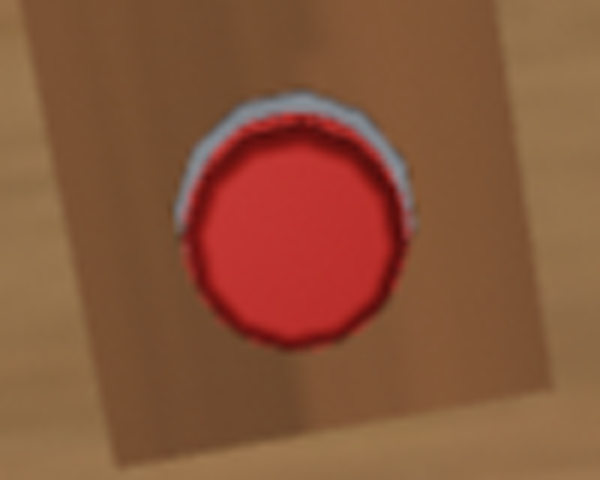

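The pin top at ≈(323.5,136.2) gives pin (0.5355,0.2676). Next I'll go over it, descend and grip.

Call:
move_arm --steps '[[[0.03, 0.001, 0, 0, 0, 0, 0], [0.0315, 0, 0, 0, 0, 0, 0], [0, 0, 0, 0, 0, 0, 0], [0, 0, 0.035, 0, 0, 0, 0], [0, 0, 0.035, 0, 0, 0, 0], [0, 0, 0.026, 0, 0, 0, 0], [0, 0, 0, 0, 0, 0, 0], [0, 0, 0, 0, 0, 0, 0]]]'

```text
clock: 7.17
ee_pos: [0.5363, 0.2662, 0.1478]
tool_rot: [0.749, 0.663, -0.002, 0.0]
ft_force: [0.4, 0.4, 0.8]
opening: 0.502
finger_force: 0.0
```

Run:
```python
from plant import status,cams
from h import *
s=status.sense(); rep(s); R=Rn.from_quat(s["tool_rot"]).as_matrix()
print("to go in tool",(R.T@(np.array([.5355,.2676,.128])-s["ee_pos"])*1e3).round(1))
```

```text
7.17 [-0.8   0.47  0.37  1.65 -0.19  1.06 -0.49] ee [0.5363 0.2662 0.1478] bed mm [-180.6  -96.2  190.9]
tool axes in bed [[-0.821, -0.003, -0.571], [-0.003, 1.0, -0.002], [0.571, -0.0, -0.821]] F bed [0.1 0.4 0.9] open 0.502
to go in tool [ 1.3 -0.9 19.8]
```

Call:
move_arm --steps '[[[0.0013, -0.001, 0.012, 0, 0, 0, 0], [0, 0, 0.007, 0, 0, 0, 0], [0, 0, 0, 0, 0, 0, 0], [0, 0, 0, 0, 0, 0, 1], [0, 0, 0, 0, 0, 0, 1], [0, 0, 0, 0, 0, 0, 1], [0, 0, 0, 0, 0, 0, 1], [0, 0, 0, 0, 0, 0, 1]]]' --squeeze 50

```text
clock: 7.83
ee_pos: [0.5361, 0.2692, 0.1308]
tool_rot: [0.748, 0.663, 0.001, 0.0]
ft_force: [-0.5, -1.0, 5.2]
opening: 0.214
finger_force: 48.9
```

Run:
```python
from plant import status,cams
from h import *
s=status.sense(); rep(s); print(s["ft_force"],s["finger_force"])
```

```text
7.83 [-0.79  0.49  0.36  1.67 -0.19  1.02 -0.49] ee [0.5361 0.2692 0.1308] bed mm [-192.7  -96.7  178.7]
tool axes in bed [[-0.819, -0.003, -0.574], [-0.004, 1.0, 0.001], [0.574, 0.003, -0.819]] F bed [ 3.8 -0.4  3.7] open 0.214
[-0.4788759  -0.99116001  5.19495185] 48.89378249645233
```

Call:
move_arm --steps '[[[0, 0, -0.008, 0, 0, 0, 1], [0, 0, -0.015, 0, 0, 0, 1], [0, 0, -0.02, 0, 0, 0, 1], [0, 0, -0.03, 0, 0, 0, 1], [0, 0, -0.03, 0, 0, 0, 1], [0, 0, -0.03, 0, 0, 0, 1], [0, 0, 0, 0, 0, 0, 1], [0, 0, 0, 0, 0, 0, 1]]]'

```text
clock: 8.5
ee_pos: [0.5363, 0.2693, 0.2654]
tool_rot: [0.748, 0.663, 0.002, 0.0]
ft_force: [-0.1, -0.1, -1.3]
opening: 0.214
finger_force: 49.2
```

Run:
```python
from plant import status,cams
from h import *
s=status.sense(); rep(s); print(s["ft_force"],s["finger_force"]); R=Rn.from_quat(s["tool_rot"]).as_matrix()
x=cams.snapshot("wrist"); pickle.dump(x,open("w6.pkl","wb"))
for z in (.0766,.0808,.1228): print(z,proj(x,s["ee_pos"]+R@[0,0,z]),proj(x,s["ee_pos"]+R@[-.0016,0,z]))
cv2.imwrite("pics/m6.png",cv2.resize(x["frame"][210:360,235:405,::-1],None,fx=4,fy=4,interpolation=cv2.INTER_CUBIC))
```

```text
8.5 [-0.82  0.36  0.39  1.52 -0.14  1.29 -0.53] ee [0.5363 0.2693 0.2654] bed mm [-115.6  -96.5  289. ]
tool axes in bed [[-0.818, -0.001, -0.576], [-0.004, 1.0, 0.003], [0.576, 0.005, -0.818]] F bed [-0.6 -0.1 -1.1] open 0.214
[-0.10040995 -0.09949833 -1.26149563] 49.163639545440674
0.0766 (np.float64(320.2698365299796), np.float64(317.2027133298174)) (np.float64(320.27491600060176), np.float64(320.85571128613503))
0.0808 (np.float64(320.29422883569947), np.float64(312.0638751136083)) (np.float64(320.29911706565616), np.float64(315.646688178015))
0.1228 (np.float64(320.4871666136884), np.float64(271.4167940924187)) (np.float64(320.49066390752216), np.float64(274.4182578042629))
```

View pics/m6.png

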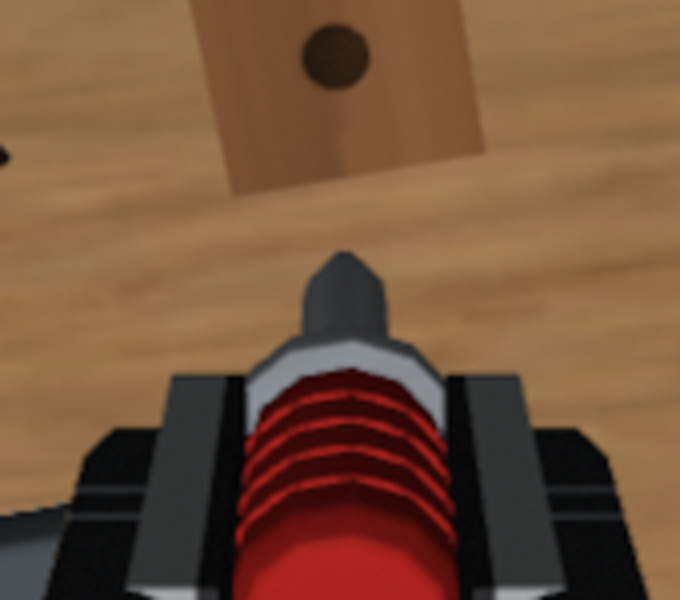

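The pin hangs straight, with its nose tip at ≈(321,273), the collar edge at (322,295) and the empty hole at (319,224). I'll work out the in-hand offset from these.

Run:
```python
from plant import status,cams
from h import *
from scipy.optimize import least_squares
s=status.sense(); R=Rn.from_quat(s["tool_rot"]).as_matrix()
x=pickle.load(open("w6.pkl","rb")); print("ee",s["ee_pos"])
print("hole pred",proj(x,np.array([.5355,.2676,.05])),"seen 319,224.3")
t=np.linspace(0,2*np.pi,73)
def top(r,z,dx,dy): # topmost image point, width of circle r at tool depth z
    p=np.array([proj(x,s["ee_pos"]+R@[dx+r*np.cos(a),dy+r*np.sin(a),z]) for a in t]); return p[:,1].min(),p[:,0].min(),p[:,0].max()
for dx in (0,-.0016,-.003):
  for z in (.0775,.0808):
    print(dx,z,"collar under",np.round(top(.012,z,dx,0),1),"collar top",np.round(top(.012,z-.004,dx,0),1),"nose",np.round(top(.002,z+.042,dx,0),1),"gripTop",np.round(top(.01,z-.033,dx,0),1))
g=x["frame"][:,:,:].astype(int)
print("col 321:",[(r,g[r,321].tolist()) for r in range(268,306,1)])
print("row 305",[(c,g[305,c].tolist()) for c in list(range(293,303))+list(range(340,352))])
```

```text
ee [0.53557559 0.26903373 0.26349678]
hole pred (np.float64(318.8737009317072), np.float64(223.46968444575137)) seen 319,224.3
0 0.0775 collar under [287.1 287.6 348.2] collar top [291.5 286.9 348.9] nose [269.8 314.3 322.4] gripTop [336.8 286.4 348.4]
0 0.0808 collar under [283.6 288.2 347.7] collar top [287.9 287.5 348.3] nose [267.3 314.4 322.4] gripTop [331.4 287.2 347.8]
-0.0016 0.0775 collar under [290.9 287.7 348.2] collar top [295.4 287.  348.8] nose [272.8 314.3 322.4] gripTop [341.2 286.5 348.3]
-0.0016 0.0808 collar under [287.3 288.3 347.6] collar top [291.6 287.6 348.3] nose [270.2 314.4 322.4] gripTop [335.7 287.3 347.7]
-0.003 0.0775 collar under [294.1 287.8 348.1] collar top [298.7 287.1 348.7] nose [275.5 314.3 322.4] gripTop [345.1 286.6 348.3]
-0.003 0.0808 collar under [290.5 288.4 347.6] collar top [294.9 287.7 348.2] nose [272.9 314.4 322.4] gripTop [339.5 287.4 347.6]
col 321: [(268, [147, 109, 71]), (269, [145, 107, 69]), (270, [144, 106, 68]), (271, [146, 108, 71]), (272, [125, 95, 66]), (273, [54, 51, 48]), (274, [45, 46, 47]), (275, [47, 48, 49]), (276, [4
[... 415 characters left out ...]
296, [132, 136, 142]), (297, [135, 140, 146]), (298, [137, 141, 147]), (299, [138, 142, 148]), (300, [138, 142, 149]), (301, [121, 121, 126]), (302, [71, 47, 48]), (303, [49, 8, 6]), (304, [51, 7, 5]), (305, [52, 8, 7])]
row 305 [(293, [9, 10, 10]), (294, [9, 9, 10]), (295, [7, 8, 9]), (296, [38, 39, 41]), (297, [75, 77, 80]), (298, [107, 110, 115]), (299, [128, 132, 138]), (300, [134, 139, 145]), (301, [134, 139, 145]), (302, [135, 140, 147]), (340, [138, 142, 148]), (341, [138, 142, 149]), (342, [134, 138, 144]), (343, [111, 115, 119]), (344, [74, 76, 78]), (345, [44, 45, 46]), (346, [25, 25, 26]), (347, [9, 8, 9]), (348, [9, 9, 9]), (349, [8, 8, 9]), (350, [8, 8, 9]), (351, [34, 35, 36])]
```

Best estimate: the pin sits about 2.2 mm toward tool −x, with its collar 79–80 mm ahead of the TCP. The taper and a compliant arm can absorb that. Next I'll tilt and go above the fork.

Call:
move_arm --steps '[[[0, 0, 0, 0, -7, 0, 1], [0, 0, 0, 0, -7, 0, 1], [0, 0, 0, 0, -7, 0, 1], [0, 0, 0, 0, -7, 0, 1], [0, 0, 0, 0, -7, 0, 1], [-0.009, 0.03, 0.02, 0, 0, 0, 1], [-0.009, 0.035, 0.02, 0, 0, 0, 1], [-0.008, 0.032, 0.02, 0, 0, 0, 1]]]'

```text
clock: 9.22
ee_pos: [0.6255, 0.2025, 0.2259]
tool_rot: [0.712, 0.634, -0.227, 0.2]
ft_force: [-0.1, 0.0, 0.1]
opening: 0.215
finger_force: 49.2
```

Call:
move_arm --steps '[[[0, 0, 0.03, 0, 0, 0, 1], [0, 0, 0.02, 0, 0, 0, 1], [0, 0, 0, 0, 0, 0, 1], [0, 0, 0, 0, 0, 0, 1], [0, 0, 0, 0, 0, 0, 1]]]'

```text
clock: 9.63
ee_pos: [0.6216, 0.1752, 0.1881]
tool_rot: [0.713, 0.633, -0.225, 0.199]
ft_force: [-0.4, -0.1, 0.7]
opening: 0.216
finger_force: 49.3
```

Run:
```python
from plant import status,cams
from h import *
rep(status.sense())
x=cams.snapshot("wrist"); pickle.dump(x,open("w7.pkl","wb")); rep(status.sense())
x2=cams.snapshot("wrist"); rep(status.sense())
print("hole",proj(x,unbed([-.088,0,.024])),proj(x2,unbed([-.088,0,.024])))
cv2.imwrite("pics/m7.png",x["frame"][100:400,170:470,::-1].repeat(2,0).repeat(2,1))
```

```text
9.63 [-0.81  0.75  0.47  1.27  0.21  1.51 -0.56] ee [0.6216 0.1752 0.1881] bed mm [-92.1  -0.2 178.1]
tool axes in bed [[-1.0, -0.005, -0.001], [-0.005, 1.0, 0.003], [0.001, 0.003, -1.0]] F bed [ 0.5 -0.4  0.5] open 0.216
9.68 [-0.81  0.75  0.47  1.27  0.21  1.51 -0.56] ee [0.6219 0.1756 0.1886] bed mm [-92.1  -0.  178.8]
tool axes in bed [[-1.0, -0.005, -0.001], [-0.005, 1.0, 0.004], [0.001, 0.004, -1.0]] F bed [-1.1  0.2  0.1] open 0.211
9.73 [-0.81  0.75  0.47  1.26  0.21  1.5  -0.56] ee [0.622  0.1756 0.1889] bed mm [-9.200e+01  1.000e-01  1.791e+02]
tool axes in bed [[-1.0, -0.005, -0.002], [-0.005, 1.0, 0.005], [0.002, 0.005, -1.0]] F bed [-1.1  0.   0.7] open 0.218
hole (np.float64(320.20615745043364), np.float64(256.0484546888211)) (np.float64(319.4908909592303), np.float64(255.90376568538963))
```

View pics/m7.png

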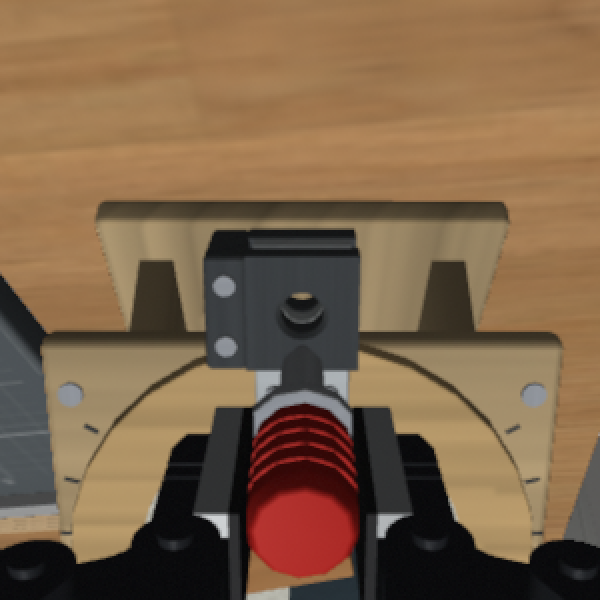

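Above the fork: hole at (320.5,255.5) as predicted, nose at (322,272.5), pin straight and in line. Next I'll shift 1.5 mm uphill and insert gradually.

Call:
move_arm --steps '[[[-0.0015, 0, 0.015, 0, 0, 0, 1], [0, 0, 0.01, 0, 0, 0, 1], [0, 0, 0.008, 0, 0, 0, 1], [0, 0, 0.006, 0, 0, 0, 1], [0, 0, 0.005, 0, 0, 0, 1], [0, 0, 0, 0, 0, 0, 1]]]'

```text
clock: 10.23
ee_pos: [0.6183, 0.1467, 0.1518]
tool_rot: [0.714, 0.633, -0.226, 0.199]
ft_force: [0.0, -0.2, -0.1]
opening: 0.213
finger_force: 49.3
```

Run:
```python
from plant import status,cams
from h import *
for i in range(3): rep(status.sense()); x=cams.snapshot("wrist")
pickle.dump(x,open("w8.pkl","wb"))
```

```text
10.23 [-0.79  0.76  0.47  1.35  0.21  1.41 -0.57] ee [0.6183 0.1467 0.1518] bed mm [-89.4  -0.  131.9]
tool axes in bed [[-1.0, -0.003, 0.001], [-0.003, 1.0, 0.001], [-0.001, 0.001, -1.0]] F bed [ 0.1  0.  -0.2] open 0.213
10.28 [-0.79  0.76  0.47  1.35  0.21  1.41 -0.57] ee [0.6185 0.1471 0.1523] bed mm [-8.950e+01  1.000e-01  1.326e+02]
tool axes in bed [[-1.0, -0.003, 0.0], [-0.003, 1.0, 0.002], [-0.0, 0.002, -1.0]] F bed [ 0.  -0.1  0. ] open 0.217
10.33 [-0.79  0.76  0.47  1.35  0.21  1.41 -0.57] ee [0.6187 0.1475 0.1527] bed mm [-89.6   0.3 133.1]
tool axes in bed [[-1.0, -0.003, -0.0], [-0.003, 1.0, 0.002], [0.0, 0.002, -1.0]] F bed [-0.  -0.7  1. ] open 0.213
```

The nose is ~12 mm into the hole with no side force. I'll continue.

Call:
move_arm --steps '[[[0, 0, 0.005, 0, 0, 0, 1], [0, 0, 0.005, 0, 0, 0, 1], [0, 0, 0.005, 0, 0, 0, 1], [0, 0, 0.004, 0, 0, 0, 1], [0, 0, 0, 0, 0, 0, 1]]]'

```text
clock: 10.8
ee_pos: [0.6169, 0.1357, 0.136]
tool_rot: [0.714, 0.632, -0.226, 0.199]
ft_force: [-0.5, -0.8, -0.8]
opening: 0.216
finger_force: 49.3
```

Call:
move_arm --steps '[[[0, 0, 0.004, 0, 0, 0, 1], [0, 0, 0.003, 0, 0, 0, 1], [0, 0, 0.002, 0, 0, 0, 1], [0, 0, 0, 0, 0, 0, 1]]]'

```text
clock: 11.13
ee_pos: [0.6168, 0.1318, 0.1302]
tool_rot: [0.714, 0.633, -0.225, 0.2]
ft_force: [-1.7, 1.3, 2.8]
opening: 0.211
finger_force: 49.8
```

Run:
```python
from plant import status,cams
from h import *
rep(status.sense())
```

```text
11.13 [-0.78  0.77  0.47  1.39  0.21  1.36 -0.57] ee [0.6168 0.1318 0.1302] bed mm [-89.5   0.3 105.6]
tool axes in bed [[-1.0, -0.003, -0.0], [-0.003, 1.0, 0.003], [0.0, 0.003, -1.0]] F bed [ 0.7 -1.8  2.9] open 0.211
```

Call:
move_arm --steps '[[[0, 0, 0.002, 0, 0, 0, 1], [0, 0, 0.002, 0, 0, 0, 1], [0, 0, 0, 0, 0, 0, 1], [0, 0, 0, 0, 0, 0, 1]]]'

```text
clock: 11.47
ee_pos: [0.6168, 0.1317, 0.13]
tool_rot: [0.714, 0.633, -0.223, 0.2]
ft_force: [-10.3, 10.9, 25.7]
opening: 0.215
finger_force: 52.3
```

Run:
```python
from plant import status,cams
from h import *
rep(status.sense())
x=cams.snapshot("wrist"); pickle.dump(x,open("w9.pkl","wb"))
for z in (.024,.028): print(z,[tuple(np.round(proj(x,unbed([-.088+.012*a,.012*b,z])),1)) for a,b in((-1,0),(0,1),(0,-1))])
f=x["frame"]; print([(r,f[r,321].tolist()) for r in range(270,305)])
```

```text
11.47 [-0.78  0.76  0.47  1.39  0.21  1.35 -0.57] ee [0.6168 0.1317 0.13  ] bed mm [-89.6   0.4 105.5]
tool axes in bed [[-1.0, -0.003, -0.003], [-0.003, 1.0, 0.005], [0.003, 0.005, -1.0]] F bed [  6.9 -11.6  26.5] open 0.215
0.024 [(np.float64(318.4), np.float64(286.9)), (np.float64(348.4), np.float64(314.4)), (np.float64(288.4), np.float64(314.3))]
0.028 [(np.float64(318.4), np.float64(291.3)), (np.float64(349.1), np.float64(319.3)), (np.float64(287.7), np.float64(319.2))]
[(270, [20, 21, 21]), (271, [20, 22, 22]), (272, [19, 20, 21]), (273, [20, 21, 22]), (274, [21, 22, 23]), (275, [20, 22, 22]), (276, [29, 31, 32]), (277, [48, 51, 53]), (278, [60, 64, 67]), (279, [60, 63, 66]), (280, [60, 63, 66]), (281, [60, 63, 66]), (282, [60, 63, 66]), (283, [59, 63, 66]), (284, [60, 63, 66]), (285, [60, 64, 66]), (286, [60, 63, 66]), (287, [60, 63, 66]), (288, [59, 62, 65]), (289, [60, 63, 66]), (290, [60, 63, 66]), (291, [57, 60, 62]), (292, [50, 51, 53]), (293, [48, 49, 51]), (294, [49, 50, 52]), (295, [88, 90, 93]), (296, [131, 135, 140]), (297, [141, 145, 152]), (298, [142, 146, 153]), (299, [142, 147, 154]), (300, [144, 148, 155]), (301, [126, 125, 131]), (302, [72, 48, 50]), (303, [49, 9, 7]), (304, [51, 8, 7])]
```

Firm stop at z' = 105.5 mm, where the collar should seat. I'll relieve the pressure, open and retreat along the pin.

Call:
move_arm --steps '[[[0, 0, -0.002, 0, 0, 0, 1], [0, 0, -0.001, 0, 0, 0, 1], [0, 0, 0, 0, 0, 0, 0.2], [0, 0, 0, 0, 0, 0, 0], [0, 0, 0, 0, 0, 0, 0], [0, 0, 0, 0, 0, 0, 0], [0, 0, -0.01, 0, 0, 0, 0], [0, 0, -0.02, 0, 0, 0, 0]]]'

```text
clock: 12.18
ee_pos: [0.6177, 0.1462, 0.1521]
tool_rot: [0.714, 0.632, -0.227, 0.199]
ft_force: [0.5, 0.0, 0.5]
opening: 0.498
finger_force: 0.0
```

Call:
move_arm --steps '[[[0, 0, -0.03, 0, 0, 0, 0], [0.02, 0, -0.03, 0, 0, 0, 0], [0.02, 0, -0.03, 0, 0, 0, 0], [0.02, 0, 0, 0, 0, 0, 0], [0, 0, 0, 0, 0, 0, 0]]]'

```text
clock: 12.6
ee_pos: [0.6298, 0.2544, 0.1914]
tool_rot: [0.712, 0.636, -0.224, 0.199]
ft_force: [0.2, 0.4, -2.3]
opening: 0.501
finger_force: 0.0
```

Run:
```python
from plant import status,cams
from h import *
rep(status.sense())
x=cams.snapshot("wrist"); pickle.dump(x,open("w10.pkl","wb")); y=cams.snapshot("scene")
for z in (.024,.028,.057): 
    print(z,[tuple(np.round(proj(x,unbed([-.088+r*a,r*b,z])),1)) for r in [.010 if z>.05 else .012] for a,b in((0,0),(-1,0),(1,0),(0,1),(0,-1))])
hsv=cv2.cvtColor(x["frame"],cv2.COLOR_RGB2HSV); m=((hsv[...,0]<6)|(hsv[...,0]>174))&(hsv[...,1]>180)&(hsv[...,2]>90); print(blob(m))
u,v=map(int,proj(x,unbed([-.088,0,.03])))
v0=max(0,v-60)
a=cv2.resize(x["frame"][v0:v0+120,u-70:u+70],None,fx=4,fy=4,interpolation=cv2.INTER_CUBIC); print(v0,u-70)
b=cv2.resize(y["frame"][205:265,250:320],None,fx=3,fy=8/3.); b=cv2.resize(y["frame"][205:265,255:315],(240,240),interpolation=cv2.INTER_CUBIC)
o=np.zeros((480,800,3),np.uint8); o[:,:560]=a; o[:240,560:]=b; cv2.imwrite("pics/m10.png",o[:,:,::-1])
```

```text
12.6 [-0.84  0.85  0.45  1.08  0.16  1.62 -0.61] ee [0.6298 0.2544 0.1914] bed mm [-155.4   -1.9  226.5]
tool axes in bed [[-1.0, -0.01, -0.004], [-0.01, 1.0, 0.005], [0.003, 0.005, -1.0]] F bed [-1.6  0.1 -1.6] open 0.501
0.024 [(np.float64(321.1), np.float64(316.0)), (np.float64(321.3), np.float64(300.9)), (np.float64(320.9), np.float64(330.7)), (np.float64(337.8), np.float64(316.1)), (np.float64(304.4), np.float64(315.9))]
0.028 [(np.float64(321.1), np.float64(318.7)), (np.float64(321.3), np.float64(303.4)), (np.float64(320.9), np.float64(333.6)), (np.float64(338.0), np.float64(318.8)), (np.float64(304.2), np.float64(318.6))]
0.057 [(np.float64(321.3), np.float64(340.6)), (np.float64(321.5), np.float64(326.9)), (np.float64(321.1), np.float64(354.1)), (np.float64(336.8), np.float64(340.8)), (np.float64(305.8), np.float64(340.5))]
[(40, [334.0, 322.8], [331, 314, 6, 18]), (63, [314.3, 322.8], [308, 316, 22, 17]), (473, [321.9, 339.6], [308, 329, 29, 22])]
260 251
```

View pics/m10.png

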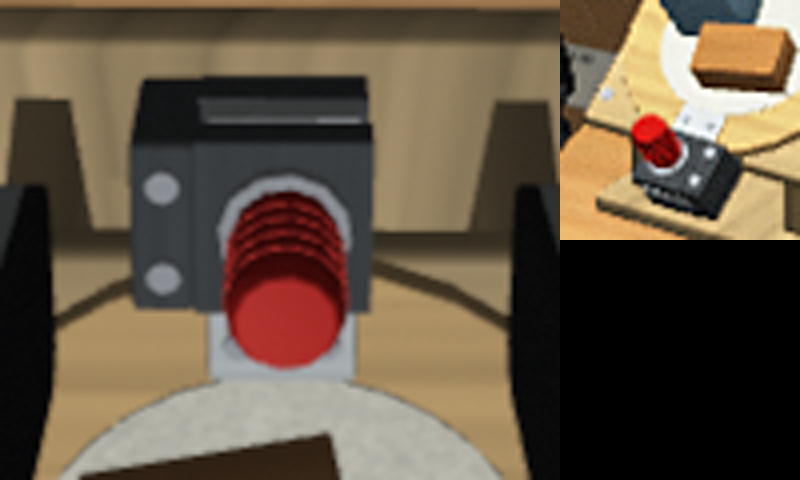

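The pin is seated: the collar's edge is at row 304 (303.4 predicted), the head is upright and square to the bed, and the gripper is well clear. Handing in.

```bash
python3 -c "
from plant import env
print(env.hand_in())"
```

```text
the job is handed in; nothing more can be done
None
```

The stage is set to noon and handed in at about 12.6 s of the 54 s: the tongue is hard against its stop in the fork, and the pin is through both with its collar down on the fork and released. Peak force was about 30 N, and the arm stayed clear of the massing model, awl, spectacles, tape and balsa; no verdict came back at hand-in.

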